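Find the stamped vial rack and push it to the dispatch line

TASK

Two identical blue vial racks stand on the lab bench, each just beyond its own flat steel stop bar, and one of them has an white disc stamped underneath. First the left rack as the robot sees it, then the right: push against its far side to tip it up towards the robot, pivoting on its near bottom edge braced by the bar, until it leans about 70 degrees and its underside shows, keep it there for a moment, and ease it back down flat without letting it fall. Then push the stamped rack along the bench, away from the robot, until its middle stands over the yellow dispatch line, and leave the other rack at its bar; do not grasp or lift anything, push gently, and leave everything else on the bench alone.

Things in the scene. Friction and masses are not known exactly. Their poses are not given: they have to be found in the camera images.
- rack_1: blue vial rack, a closed block 130 mm deep (its x, from -55 to +75 mm) by 150 mm wide (y) by 110 mm high, 12 vial caps sunk in its top (to 114 mm); a round steel bar 12 mm thick runs along its near bottom edge (x -67 to -55, axis 6 mm up). 0.4 to 0.65 kg, weighted base (mass centre 15 mm up); falls over past 80 deg. Origin at the underside, x away from the robot, z up. Both racks look alike from above; either may be the left one.
- rack_2: blue vial rack, a closed block 130 mm deep (its x, from -55 to +75 mm) by 150 mm wide (y) by 110 mm high, 12 vial caps sunk in its top (to 114 mm); a round steel bar 12 mm thick runs along its near bottom edge (x -67 to -55, axis 6 mm up). 0.4 to 0.65 kg, weighted base (mass centre 15 mm up); falls over past 80 deg. Origin at the underside, x away from the robot, z up. Both racks look alike from above; either may be the left one.
- heel_1 (a point): middle of the near (robot-side) bottom edge of rack_1, 67 mm from the rack's origin: the outside of the round steel bar, on which it rolls up when tipped; braced against the stop bar it turns about the round bar's axis, 6 mm in and 6 mm up from this point. A push of about 3 to 5 N high on the far wall starts to tip it; pressing in towards the bar axis only jams it.
- heel_2 (a point): middle of the near (robot-side) bottom edge of rack_2, 67 mm from the rack's origin: the outside of the round steel bar, on which it rolls up when tipped; braced against the stop bar it turns about the round bar's axis, 6 mm in and 6 mm up from this point. A push of about 3 to 5 N high on the far wall starts to tip it; pressing in towards the bar axis only jams it.
- stamp (a point): centre of the white disc (100 mm across) on the underside of the stamped rack; it lies 10 mm from the origin of that rack along its x and tells which rack is the stamped one. It cannot be seen until that rack is tipped.
- stop_1: flat steel stop bar screwed to the bench, 30 mm (x) by 170 mm (y), 10 mm high; origin at the centre of its underside, x towards its rack, so that the face the rack is braced against lies at its x = +15 mm. rack_1 starts about 5 to 22 mm off it.
- stop_2: flat steel stop bar screwed to the bench, 30 mm (x) by 170 mm (y), 10 mm high; origin at the centre of its underside, x towards its rack, so that the face the rack is braced against lies at its x = +15 mm. rack_2 starts about 5 to 22 mm off it.
- line: yellow dispatch line painted flat on the bench beyond the racks, 30 mm wide (x) and 600 mm long (y); origin at its centre, x away from the robot
- wash_bottle: bystander: white plastic wash bottle, 66 mm across, 150 mm high; origin under its centre
- flask: bystander: amber conical flask, 76 mm across, 110 mm high; origin under its centre
- reagent: bystander: white jar with a yellow cap, 60 mm across, 120 mm high; origin under its centre
- beaker: bystander: small glass beaker near the line, between the two lanes, 60 mm across, 60 mm high; origin under its centre
- vial: bystander: green glass vial standing between the racks, 22 mm across, 50 mm high; origin under its centre
- eraser: bystander: red eraser to the left of the racks, 30 x 50 mm, 14 mm high; origin under its centre
Not all that is in view belongs to the job. What is shaped like the rack_1 but green or red is not meant.

How it is judged:
By the outcome, as a careful person would: the job done as asked, in the order asked, and still so for the second after the job is handed in, with the robot touching nothing.
It also fails if it takes over 72 s, if anything falls off the work surface, if the arm or the gripper's body presses on something with over 40 N, if the wrist force passes 120 N, or if a joint passes its speed limit or range.

ROBOT

A 6-joint arm with a two-finger parallel gripper is mounted at the origin on the work surface. World frame = base frame: x ahead of the robot, y to its left, z up, the work surface at z = 0. Lengths are in mm, angles in rad, forces in N, time in s.
With the tool pointing down it reaches from about 275 to 1000 mm from the base axis. Payload 8.4 kg.
Tool frame: the origin (TCP) lies on the centre line of the jaws, within the pads' length; the fingertips stand r.tip_reach ahead of it and the grasp point (between the pads) lies 11 mm behind it (r.tip_reach is the distance from the TCP to the fingertips, in mm); z points along the fingers, y is the line along which they close (so a half turn about z gives the same grasp; the last joint's range is limited). The gripper opens to 85 mm and grips with 20 to 120 N. Pads are 22 mm wide; open, the fingers measure 114 mm over their backs; the gripper's body (76 mm by 85 mm) begins 54 mm behind the grasp point. The pads swing forward as they close: fully open they stand 13 mm farther back than shut.
Start: joints at [-1.233, 0.353, 1.633, -0, 1.155, -0.002], TCP at [208.31, -589.266, 239.281] pointing down, gripper open.
Joint ranges: [-2.63, 2.63], [-0.92, 2.1], [0.06, 2.66], [-1.3, 4.44], [0, 2.69], [-3.02, 3.02]. Speed limits (rad/s): [2.22, 2.22, 2.79, 3.14, 3.14, 3.14].

INTERFACE

Orientations are given as [roll, pitch, yaw] about the fixed x, y, z axes, in that order (R = Rz(yaw) Ry(pitch) Rx(roll)).
In Python, from rig import r gives the robot as it stands.
- The arm moves only by the tool carry_out, never from a script. Its argument "targets" is a list of rows, each an object with "dp": the shift along the tool's x, y, z in mm, a list of three; "yaw": the turn about the tool's z in degrees. A call has 1 to 12 rows; each row is the pose to reach, as a shift and turn from the pose commanded when the call began, along the tool's axes at that moment; what a row does not reach only later rows make up. A row lasts 1/8 s, in which the tool goes at most 62.5 mm and 10.7 degrees, less where a joint would pass 70% of its speed; a pose out of reach is approached as far as the arm can. A call with a gripper value outside its range is refused whole. "fingers" is the opening, from -1 (shut) to 1 (fully open), so that 0 is half open, set as the call begins (left out, the last holds). The fingers move at their own pace and stop on an object; "grip_force" is the grip in N (left out, the last holds). Time passes only in rows, so rows that repeat a pose let the fingers close. It gives the time, the measured TCP pose, the force, the opening and the grip force at its end, in the units of the state.
- r.sense(): the state, without advancing time (a new reading comes with each control period).
- r.grab_frame(name): name is "side" or "top" or "wrist"; returns the picture (400x640x3 uint8, red, green, blue); there is no depth.
- r.get_calibration(name): a dict with "fx", "fy", "cx", "cy" (pixels), "rvec" (rotation vector, rad) and "tvec" (3), from world to camera coordinates, as OpenCV has them. Camera axes: x right, y down, z forward; pixel columns grow to the right and rows downward; lengths in mm; the calibration is good to about 2 mm. The wrist camera is an equidistant fisheye: a pixel r from the principal point sees the ray r / f radians off the axis. A picture is of the moment at which its call begins: read the wrist's pose just before it. get_calibration takes no time and is no camera call; for the wrist camera it gives the pose at the moment of the call.
- r.sign_off(): hands the job in; it is judged then, once.
The state is a dict: "clock": time; "qpos": joint angles; "qvel": joint speeds; "joint_efforts": joint torques, N m; "eef_pos": TCP position; "tcp_rot": TCP orientation; "contact_force": force on the tool from outside, world axes, zero at the start; "wrist_torque": the same for the moment, N m; "opening": opening from 0.0 (shut) to 1.0 (fully open); "grasp_force": force on a finger pad.
Only numpy, scipy, OpenCV 4.12 (cv2) and the standard library are available. Lean on these libraries where they do the work, as an engineer would, in place of code of your own. Each camera call takes 0.05 s, during which the arm holds its last target. There are 200 camera calls.

## Working session

There is one attempt and no reset: what is moved stays moved. The work goes in short steps, Python scripts to look and compute and a tool call to move; the robot and the scene stay as the last step left them, time stands still between calls to the robot, and variables do not carry over. Pictures are saved under pics/ and viewed, at most 10 in all, crops included, and the job is handed in when it is done.

Besides the shell and the picture viewer there is one more tool, called after "Emit:" by a JSON object that holds its "name" and its "arguments", one argument or row to a line. carry_out: Moves the arm, as the interface text tells. Its arguments: {"type":"object","properties":{"targets":{"type":"array","items":{"type":"object","properties":{"dp":{"type":"array","items":{"type":"number"}},"yaw":{"type":"number"}}}},"fingers":{"type":"number"},"grip_force":{"type":"number"}},"required":["targets"]}

```bash
ls; mkdir -p pics; python3 - <<'E'
from rig import r
import cv2,numpy as np
print(r.sense(), r.tip_reach)
for n in("top","side"):
    c=r.get_calibration(n);print(n,c)
    cv2.imwrite(f"pics/{n}0.png",r.grab_frame(n)[:,:,::-1])
E
```

```text
pics
{'clock': 0.0, 'qpos': array([-1.23339093e+00,  3.53665306e-01,  1.63413161e+00, -1.20248225e-05,
        1.15525784e+00, -2.40953421e-03]), 'qvel': array([ 0.0017016 ,  0.00012534,  0.00126908,  0.0007866 , -0.00030743,
        0.00038103]), 'joint_efforts': array([-4.45554306e-04, -6.05262637e+01, -3.42070520e+01, -1.36908484e-04,
        9.49488545e-03, -8.31267641e-06]), 'eef_pos': array([ 208.15109998, -588.80681954,  238.55206513]), 'tcp_rot': array([-3.14013053e+00,  7.47137598e-06,  3.39819797e-01]), 'contact_force': array([ 0.19544182,  0.06081696, -0.10492024]), 'wrist_torque': array([ 0.00069618, -0.01930045,  0.01456423]), 'grasp_force': 0.0, 'opening': 1.0005011856144004} 8.0
top {'fx': 490.91078835791956, 'fy': 490.91078835791956, 'cx': 324.3658160076973, 'cy': 204.95047847154513, 'rvec': array([ 2.13419851, -2.1626481 ,  0.15311765]), 'tvec': array([ 135.80969076,  478.95497558, 1702.86657114])}
side {'fx': 365.612597484331, 'fy': 365.612597484331, 'cx': 318.9704503601193, 'cy': 205.11516094435603, 'rvec': array([ 1.86038135,  1.59735112, -0.65247667]), 'tvec': array([-202.89829923, -286.9688614 , 1502.99055155])}
```

View pics/top0.png

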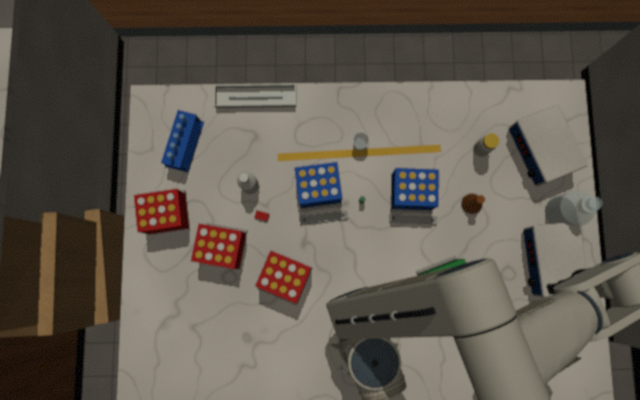

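View pics/side0.png

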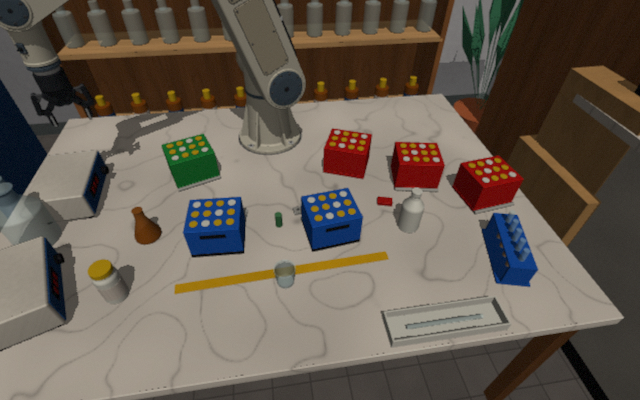

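The top view shows two blue racks with caps at (318,185) and (416,188), their bars below them, the yellow line at y≈153 and the beaker on it at (360,144). The blue object at (182,140) is a tube block of a different shape, and the green and red racks are decoys. Next I measure.

```bash
cat > h.py <<'E'
from rig import r
import cv2,numpy as np
def cam(n):
    c=r.get_calibration(n);R=cv2.Rodrigues(np.array(c["rvec"],float))[0]
    K=np.array([[c["fx"],0,c["cx"]],[0,c["fy"],c["cy"]],[0,0,1]]);return K,R,np.array(c["tvec"],float)
def cast(n,uv,z):
    K,R,t=cam(n);uv=np.atleast_2d(uv);d=(R.T@np.linalg.inv(K)@np.c_[uv,np.ones(len(uv))].T).T
    o=-R.T@t;return o+d*((z-o[2])/d[:,2])[:,None]
def proj(n,P):
    K,R,t=cam(n);return cv2.projectPoints(np.array(P,float).reshape(-1,1,3),cv2.Rodrigues(R)[0],t,K,None)[0][:,0]
def blobs(img,lo,hi,amin,box=None):
    m=cv2.inRange(cv2.cvtColor(img,cv2.COLOR_RGB2HSV),lo,hi)
    return [c for c in cv2.findContours(m,cv2.RETR_EXTERNAL,cv2.CHAIN_APPROX_NONE)[0] if cv2.contourArea(c)>amin]
E
python3 - <<'E'
from h import *
np.set_printoptions(precision=1,suppress=True)
im=cv2.imread("pics/top0.png")[:,:,::-1].copy()
K,R,t=cam("top");print("cam",-R.T@t,"base px",proj("top",[[0,0,0]]))
for c in blobs(im,(100,120,60),(125,255,255),600):
    b=cv2.boxPoints(cv2.minAreaRect(c));print("blue",b.mean(0),cv2.contourArea(c));print(cast("top",b,110)[:,:2])
for c in blobs(im,(18,120,100),(32,255,255),60):
    b=cv2.boxPoints(cv2.minAreaRect(c));print("yel",b.mean(0),cv2.contourArea(c));print(cast("top",b,0)[:,:2])
for n,uv,z in(("beaker",(360,144),55),("vial",(362,200),45),("eraser",(262,216),14),("flask",(473,204),50),("reag",(489,142),115),("wash",(246,180),140)):print(n,cast("top",uv,z))
cv2.imwrite("pics/crop0.png",cv2.resize(im[130:230,230:500],None,fx=2.9,fy=2.9,interpolation=2)[:,:,::-1])
E
```

```text
cam [ 235.9  132.6 1753.4] base px [[363.5 343. ]]
blue [415.5 188. ] 1538.5
[[ 590.8 -110. ]
 [ 588.9 -256.9]
 [ 457.8 -250.9]
 [ 459.8 -105.6]]
blue [317.7 183.4] 1485.0
[[599.3 231.3]
 [617.1  86.3]
 [489.9  71.9]
 [472.4 215.3]]
blue [182.4 140.6] 1383.0
[[620.9 687.2]
 [811.8 635.1]
 [781.  543.2]
 [591.1 596.6]]
yel [315.  154.8] 453.5
[[679.3 297.8]
 [690.4  25.5]
 [663.4  24.7]
 [652.4 296.4]]
yel [403.4 149.8] 431.0
[[ 693.3  -28.4]
 [ 704.6 -297.3]
 [ 678.2 -297.4]
 [ 666.9  -29.1]]
yel [491.  140.5] 145.0
[[ 717.2 -451.4]
 [ 752.8 -488.5]
 [ 716.3 -521.2]
 [ 680.9 -484.1]]
beaker [[695.   -0.2  55. ]]
vial [[495.   -3.2  45. ]]
eraser [[446.7 352.4  14. ]]
flask [[ 474.9 -391.6   50. ]]
reag [[ 680.  -438.5  115. ]]
wash [[553.3 390.6 140. ]]
```

View pics/crop0.png

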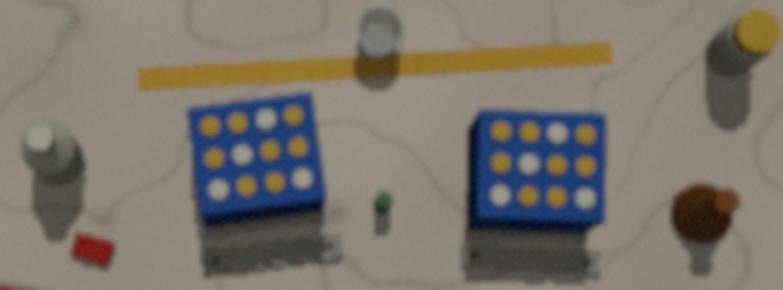

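Emit:
{"name": "carry_out", "arguments": {
  "targets": [
    {"dp": [37, -47, -10], "yaw": 2},
    {"dp": [74, -94, -20], "yaw": 4},
    {"dp": [111, -141, -30], "yaw": 6},
    {"dp": [148, -189, -40], "yaw": 8},
    {"dp": [185, -236, -50], "yaw": 10},
    {"dp": [222, -283, -60], "yaw": 12},
    {"dp": [259, -330, -60], "yaw": 14},
    {"dp": [296, -378, -60], "yaw": 16},
    {"dp": [333, -425, -60], "yaw": 18},
    {"dp": [371, -473, -60], "yaw": 19.5},
    {"dp": [371, -473, -60], "yaw": 19.5}
  ],
  "fingers": -1
}}

```text
clock: 1.48
eef_pos: [401.1, -15.9, 299.2]
tcp_rot: [-3.141, -0.0, 0.006]
contact_force: [-0.4, -1.8, 0.3]
opening: 0.004
grasp_force: 0.0
```

```bash
python3 - <<'E'
from h import *
c=r.get_calibration("wrist");print(c)
np.save("wc.npy",c,allow_pickle=True)
cv2.imwrite("pics/w0.png",r.grab_frame("wrist")[:,:,::-1])
s=r.sense();print(s["clock"],s["eef_pos"],s["tcp_rot"],s["qpos"],s["opening"])
E
```

```text
{'fx': 309.70691628693146, 'fy': 309.70691628693146, 'cx': 314.7555980410499, 'cy': 204.4880713981191, 'rvec': array([-2.08606519,  2.07186864,  0.27645884]), 'tvec': array([-18.97829911, 336.29197718, 541.51036906])}
1.525 [400.48919675 -17.89349393 299.03870222] [3.14148512e+00 6.48703344e-04 4.57872195e-03] [-4.82728300e-02 -7.39463015e-02  2.00006453e+00 -1.51051876e-04
  1.21611654e+00  1.51799724e+00] -0.0027413459756692395
```

View pics/w0.png

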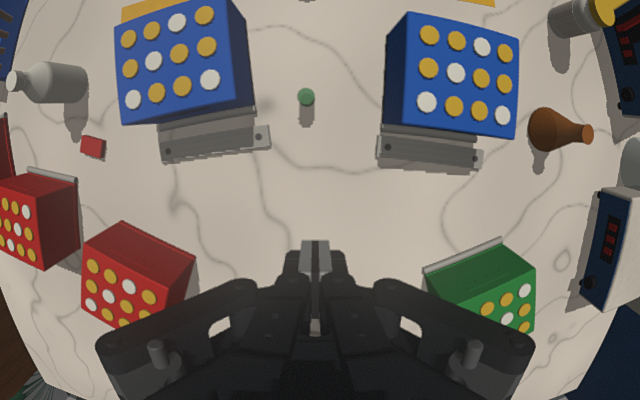

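The wrist view shows both stop bars. The left bar's corners are at about (160,140), (268,124), (270,148) and (161,162). The right bar's are at about (378,136), (482,150), (480,171) and (377,165).

```bash
cat >> h.py <<'E'
def wcast(c,uv,z):
    R=cv2.Rodrigues(np.array(c["rvec"]))[0];K=np.array([[c["fx"],0,c["cx"]],[0,c["fy"],c["cy"]],[0,0,1.]])
    p=cv2.fisheye.undistortPoints(np.array(uv,float).reshape(-1,1,2),K,np.zeros(4))[:,0]
    d=(R.T@np.c_[p,np.ones(len(p))].T).T;o=-R.T@np.array(c["tvec"]);return o+d*((z-o[2])/d[:,2])[:,None]
E
python3 - <<'E'
from h import *
np.set_printoptions(precision=1,suppress=True)
c=np.load("wc.npy",allow_pickle=True).item()
print(wcast(c,[(160,140),(268,124),(270,148),(161,162),(378,136),(482,150),(480,171),(377,165)],10))
im=cv2.imread("pics/w0.png")
print("vial",wcast(c,[(306,97)],48),"rack tops",wcast(c,[(122,124),(234,104),(388,126),(516,138),(114,27),(408,12),(519,36)],110))
cv2.imwrite("pics/w0c.png",cv2.resize(im[85:185,140:500],None,fx=2.2,fy=3,interpolation=2))
E
```

```text
[[ 448.9  213.6   10. ]
 [ 464.7   48.    10. ]
 [ 431.5   45.6   10. ]
 [ 415.8  214.2   10. ]
 [ 449.8 -103.1   10. ]
 [ 438.6 -269.1   10. ]
 [ 406.1 -268.8   10. ]
 [ 409.1 -103.2   10. ]]
vial [[498.3  -4.8  48. ]] rack tops [[ 476.   213.   110. ]
 [ 487.7   69.5  110. ]
 [ 464.9  -93.   110. ]
 [ 463.6 -259.2  110. ]
 [ 600.3  229.   110. ]
 [ 594.7 -115.5  110. ]
 [ 592.8 -263.5  110. ]]
```

View pics/w0c.png

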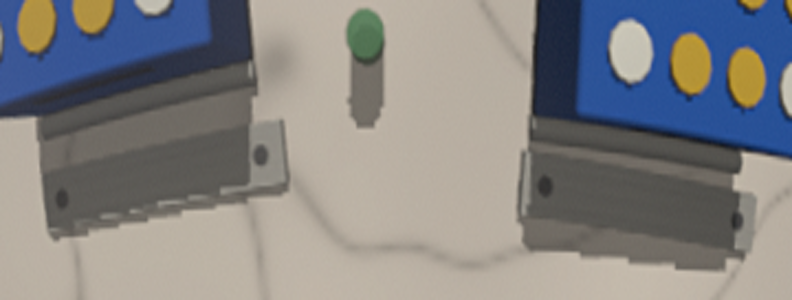

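Measured at the stop tops (z=10), the bars come out about 166 × 30 mm, which agrees with the given 170 × 30.

| | Yaw (rad) | Face middle (mm) |
|---|---|---|
| Left stop | +0.095 | (457, 131) |
| Right stop | −0.06 | (444, −186) |

I now move behind the left rack.

Emit:
{"name": "carry_out", "arguments": {
  "targets": [
    {"dp": [45, -33, 0], "yaw": -1},
    {"dp": [90, -66, 0], "yaw": -2},
    {"dp": [135, -100, 0], "yaw": -3},
    {"dp": [180, -133, 0], "yaw": -4},
    {"dp": [215, -160, 0], "yaw": -5},
    {"dp": [239, -178, 10], "yaw": -5.4},
    {"dp": [239, -178, 60], "yaw": -5.4},
    {"dp": [239, -178, 110], "yaw": -5.4},
    {"dp": [239, -178, 155], "yaw": -5.4},
    {"dp": [239, -178, 185], "yaw": -5.4},
    {"dp": [239, -178, 195], "yaw": -5.4},
    {"dp": [239, -178, 195], "yaw": -5.4}
  ]
}}

```text
clock: 3.02
eef_pos: [639.7, 156.9, 104.2]
tcp_rot: [3.141, 0.001, 0.092]
contact_force: [0.5, -0.5, 0.3]
opening: 0.001
grasp_force: 0.0
```

Emit:
{"name": "carry_out", "arguments": {
  "targets": [
    {"dp": [-6, 0, 0]},
    {"dp": [-12, 0, 0]},
    {"dp": [-16, 0, 0]},
    {"dp": [-19, 0, 0]},
    {"dp": [-22, 0, 0]},
    {"dp": [-25, 0, 0]},
    {"dp": [-28, 0, 0]},
    {"dp": [-28, 0, 0]}
  ]
}}

```text
schema error: expected keys dp, yaw
```

```bash
python3 - <<'E'
from h import *
a=r.grab_frame("top");b=r.grab_frame("side");s=r.sense()
print(s["clock"],s["eef_pos"],s["contact_force"])
o=np.vstack([cv2.resize(a[125:240,260:480],(616,322)),cv2.resize(b[160:260,170:380],(546,260))]) if 0 else a
pa=cv2.resize(a[140:240,270:370],(390,390),interpolation=2);pb=cv2.resize(b[170:270,285:385],(390,390),interpolation=2)
cv2.imwrite("pics/c1.png",np.hstack([pa,pb])[:,:,::-1])
E
```

```text
3.125 [640.56817983 157.74491037 105.70847919] [-0.24243055 -0.18844713 -0.03070054]
```

View pics/c1.png

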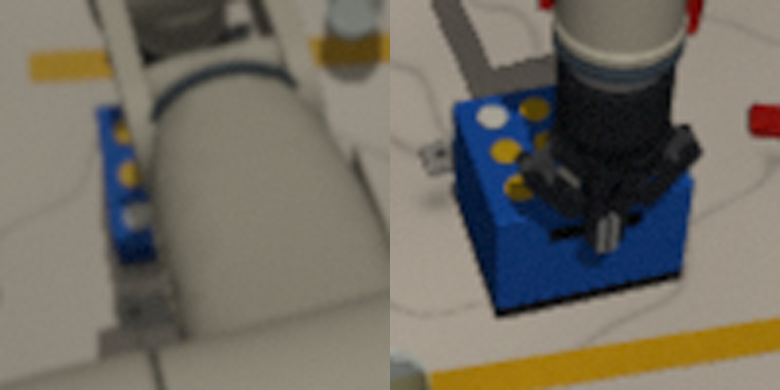

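The picture shows the gripper behind the left rack at mid-width. The move was refused because yaw was missing, so I repeat it.

Emit:
{"name": "carry_out", "arguments": {
  "targets": [
    {"dp": [-6, 0, 0], "yaw": 0},
    {"dp": [-12, 0, 0], "yaw": 0},
    {"dp": [-16, 0, 0], "yaw": 0},
    {"dp": [-19, 0, 0], "yaw": 0},
    {"dp": [-22, 0, 0], "yaw": 0},
    {"dp": [-25, 0, 0], "yaw": 0},
    {"dp": [-28, 0, 0], "yaw": 0},
    {"dp": [-28, 0, 0], "yaw": 0}
  ]
}}

```text
clock: 4.12
eef_pos: [611.9, 155.7, 104.6]
tcp_rot: [-3.141, -0.001, 0.094]
contact_force: [4.8, 1.0, 3.3]
opening: -0.0
grasp_force: 2.1
```

Emit:
{"name": "carry_out", "arguments": {
  "targets": [
    {"dp": [-3, 0, -4], "yaw": 0},
    {"dp": [-6, 0, -8], "yaw": 0},
    {"dp": [-10, 0, -13], "yaw": 0},
    {"dp": [-14, 0, -18], "yaw": 0},
    {"dp": [-18, 0, -22], "yaw": 0},
    {"dp": [-22, 0, -26], "yaw": 0},
    {"dp": [-22, 0, -26], "yaw": 0}
  ]
}}

```text
clock: 5.0
eef_pos: [589.7, 153.6, 130.7]
tcp_rot: [-3.141, -0.001, 0.094]
contact_force: [3.0, 0.2, -0.9]
opening: -0.001
grasp_force: 1.1
```

```bash
python3 - <<'E'
from h import *
b=r.grab_frame("side");s=r.sense()
print(s["clock"],s["eef_pos"],s["contact_force"])
cv2.imwrite("pics/c2.png",cv2.resize(b[140:260,265:405],(700,600),interpolation=2)[:,:,::-1])
E
```

```text
5.05 [589.82636512 153.57708347 130.54208239] [ 2.58866714  0.33421086 -1.12074336]
```

View pics/c2.png

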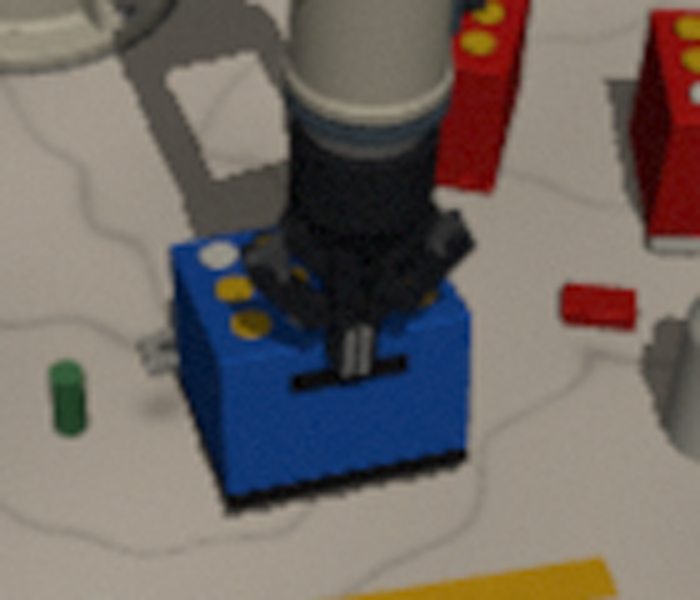

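```bash
cat >> h.py <<'E'
def wallpts(piv,yaw,th,hs=(-6,104)):
    n=np.array([np.cos(yaw),np.sin(yaw)]);l=np.array([-n[1],n[0]]);t=np.radians(th);P=[]
    for h in hs:
        s=136*np.cos(t)-h*np.sin(t);z=6+136*np.sin(t)+h*np.cos(t)
        for w in(75,-75):P.append([*(np.array(piv)+s*n+w*l),z])
    return P
E
python3 - <<'E'
from h import *
np.set_printoptions(precision=1,suppress=True)
for th in(0,6,12,18):print(th,((proj("side",wallpts((462,141.6),.095,th))-[265,140])*5).round().tolist())
E
```

```text
0 [[460.0, 490.0], [221.0, 536.0], [477.0, 365.0], [220.0, 411.0]]
6 [[462.0, 475.0], [221.0, 521.0], [472.0, 334.0], [215.0, 379.0]]
12 [[463.0, 457.0], [220.0, 503.0], [467.0, 302.0], [209.0, 347.0]]
18 [[463.0, 438.0], [219.0, 484.0], [460.0, 272.0], [203.0, 315.0]]
```

The side view matches the pivot model at about 12° (bottom corners at (230,505) and (465,460) in the crop), so I continue along the arc.

Emit:
{"name": "carry_out", "arguments": {
  "targets": [
    {"dp": [-6, 0, -6], "yaw": 0},
    {"dp": [-13, 0, -11], "yaw": 0},
    {"dp": [-20, 0, -16], "yaw": 0},
    {"dp": [-27, 0, -21], "yaw": 0},
    {"dp": [-34, 0, -26], "yaw": 0},
    {"dp": [-42, 0, -30], "yaw": 0},
    {"dp": [-49, 0, -33], "yaw": 0},
    {"dp": [-57, 0, -36], "yaw": 0},
    {"dp": [-65, 0, -39], "yaw": 0},
    {"dp": [-73, 0, -41], "yaw": 0},
    {"dp": [-82, 0, -43], "yaw": 0},
    {"dp": [-90, 0, -45], "yaw": 0}
  ]
}}

```text
clock: 6.55
eef_pos: [500.5, 145.0, 176.4]
tcp_rot: [3.141, -0.002, 0.094]
contact_force: [3.5, -2.7, 7.9]
opening: 0.001
grasp_force: 3.7
```

```bash
python3 - <<'E'
from h import *
b=r.grab_frame("side");s=r.sense()
print(s["clock"],s["eef_pos"],s["contact_force"])
cv2.imwrite("pics/c3.png",cv2.resize(b[120:260,265:405],(600,600),interpolation=2)[:,:,::-1])
for th in(42,48,54):print(th,((proj("side",wallpts((462,141.6),.095,th))-[265,120])*600/140).round().tolist())
E
```

```text
6.6 [499.54818767 144.88582928 176.43226659] [ 2.253977   -2.11672471  9.88000942]
42 [[391.0, 384.0], [178.0, 422.0], [367.0, 225.0], [152.0, 259.0]]
48 [[388.0, 364.0], [175.0, 401.0], [359.0, 206.0], [146.0, 239.0]]
54 [[384.0, 343.0], [171.0, 380.0], [351.0, 190.0], [140.0, 222.0]]
```

View pics/c3.png

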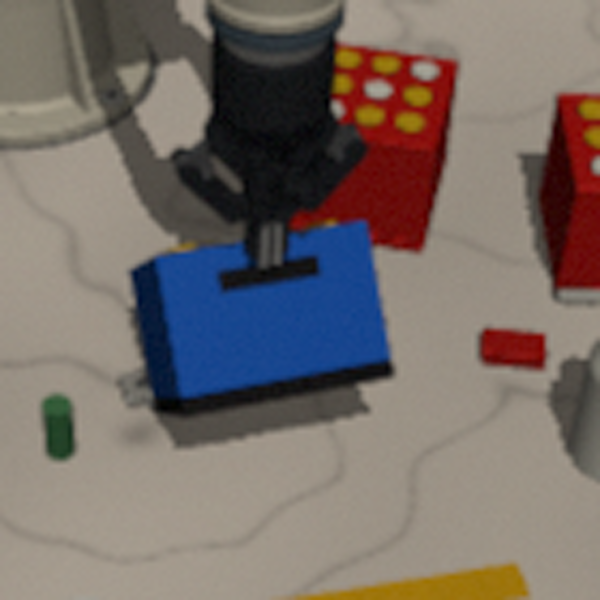

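The rack stands at about 45° with the white disc not yet visible. The vertical force is rising because the push is too far down-wall, so I shift slightly upward and go on.

Emit:
{"name": "carry_out", "arguments": {
  "targets": [
    {"dp": [-3, 0, -2], "yaw": 0},
    {"dp": [-8, 0, -4], "yaw": 0},
    {"dp": [-13, 0, -4], "yaw": 0},
    {"dp": [-18, 0, -5], "yaw": 0},
    {"dp": [-22, 0, -5], "yaw": 0},
    {"dp": [-22, 0, -5], "yaw": 0}
  ]
}}

```text
clock: 7.35
eef_pos: [478.0, 143.0, 180.3]
tcp_rot: [3.142, 0.0, 0.094]
contact_force: [2.0, -0.7, 2.5]
opening: 0.005
grasp_force: 1.3
```

```bash
cat >> h.py <<'E'
def rackang(box,piv,yaw,w=0):
    # lower far corners of the blue wall in the side view -> tilt, by the far bottom edge's mid row
    b=r.grab_frame("side");u0,v0,u1,v1=box;q=b[v0:v1,u0:u1]
    m=cv2.inRange(cv2.cvtColor(q,cv2.COLOR_RGB2HSV),(105,150,60),(122,255,255))
    cs=max(cv2.findContours(m,0,1)[0],key=cv2.contourArea);p=cv2.approxPolyDP(cs,4,True)[:,0]+[u0,v0]
    wh=cv2.inRange(cv2.cvtColor(q,cv2.COLOR_RGB2HSV),(0,0,150),(179,50,255))
    return b,p
E
python3 - <<'E'
from h import *
s=r.sense()
b,p=rackang((285,120,385,270),0,0)
print(s["clock"],s["eef_pos"],s["contact_force"],p.tolist())
for th in(42,48,54,60):print(th,proj("side",wallpts((462,141.6),.095,th)).round(1).tolist())
E
```

```text
7.35 [477.96115544 143.01155288 180.32926079] [ 1.97291352 -0.70909765  2.49906329] [[347, 167], [331, 169], [335, 179], [315, 182], [313, 178], [322, 175], [319, 171], [300, 175], [305, 206], [353, 198]]
42 [[356.3, 209.7], [306.5, 218.5], [350.7, 172.6], [300.4, 180.4]]
48 [[355.6, 204.9], [305.7, 213.6], [348.8, 168.2], [299.0, 175.9]]
54 [[354.7, 200.1], [304.8, 208.7], [347.0, 164.4], [297.7, 171.9]]
60 [[353.7, 195.5], [303.9, 203.9], [345.2, 161.1], [296.4, 168.5]]
```

Emit:
{"name": "carry_out", "arguments": {
  "targets": [
    {"dp": [-6, 0, -1], "yaw": 0},
    {"dp": [-12, 0, -1], "yaw": 0},
    {"dp": [-18, 0, -1], "yaw": 0},
    {"dp": [-24, 0, 0], "yaw": 0},
    {"dp": [-30, 0, 1], "yaw": 0},
    {"dp": [-35, 0, 2], "yaw": 0},
    {"dp": [-40, 0, 3], "yaw": 0},
    {"dp": [-44, 0, 4], "yaw": 0},
    {"dp": [-47, 0, 4], "yaw": 0},
    {"dp": [-48, 0, 5], "yaw": 0},
    {"dp": [-48, 0, 5], "yaw": 0}
  ]
}}

```text
clock: 8.78
eef_pos: [430.3, 138.4, 176.2]
tcp_rot: [3.141, -0.0, 0.094]
contact_force: [-2.2, -2.8, 14.3]
opening: 0.003
grasp_force: 6.3
```

```bash
python3 - <<'E'
from h import *
s=r.sense()
b,p=rackang((285,120,385,270),0,0)
print(s["clock"],s["eef_pos"],s["contact_force"],p.tolist())
for th in(60,66,72):print(th,proj("side",wallpts((462,141.6),.095,th)).round(1).tolist())
cv2.imwrite("pics/c4.png",cv2.resize(b[120:240,265:405],(700,600),interpolation=2)[:,:,::-1])
E
```

```text
8.775 [430.3188333  138.37645026 176.23765328] [-2.23067896 -2.79585296 14.25841327] [[342, 159], [325, 162], [324, 166], [333, 166], [311, 172], [316, 163], [296, 167], [302, 194], [350, 186]]
60 [[353.7, 195.5], [303.9, 203.9], [345.2, 161.1], [296.4, 168.5]]
66 [[352.5, 190.9], [302.9, 199.2], [343.4, 158.5], [295.2, 165.7]]
72 [[351.3, 186.6], [301.9, 194.8], [341.7, 156.5], [294.1, 163.5]]
```

View pics/c4.png

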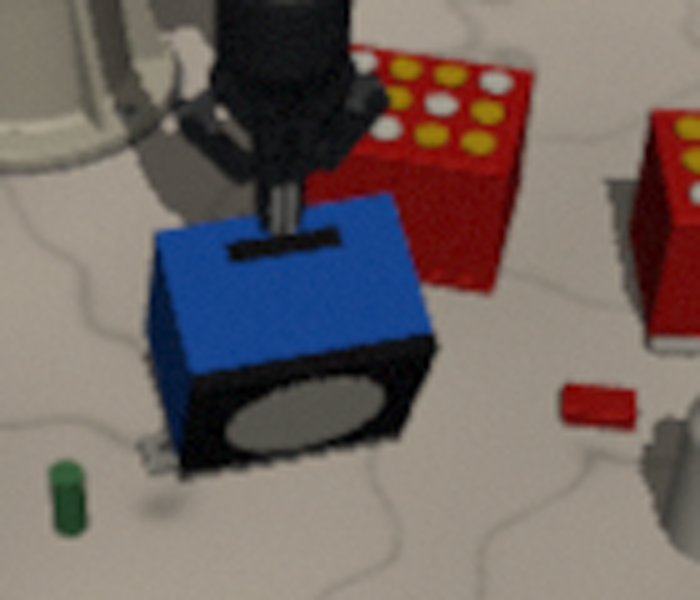

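The left rack leans about 69°. Its underside shows a whitish disc, shaded, centred at crop (305,412). I relieve the press, hold for about 1 s, then ease it back.

Emit:
{"name": "carry_out", "arguments": {
  "targets": [
    {"dp": [-1, 0, -1], "yaw": 0},
    {"dp": [-2, 0, -1], "yaw": 0},
    {"dp": [-2, 0, -1], "yaw": 0},
    {"dp": [-2, 0, -1], "yaw": 0},
    {"dp": [-2, 0, -1], "yaw": 0},
    {"dp": [-2, 0, -1], "yaw": 0},
    {"dp": [-2, 0, -1], "yaw": 0},
    {"dp": [-2, 0, -1], "yaw": 0},
    {"dp": [-2, 0, -1], "yaw": 0}
  ]
}}

```text
clock: 9.95
eef_pos: [428.5, 138.4, 176.3]
tcp_rot: [3.142, 0.0, 0.094]
contact_force: [0.8, -2.1, 3.0]
opening: -0.0
grasp_force: 1.6
```

Emit:
{"name": "carry_out", "arguments": {
  "targets": [
    {"dp": [8, 0, -2], "yaw": 0},
    {"dp": [17, 0, -4], "yaw": 0},
    {"dp": [26, 0, -5], "yaw": 0},
    {"dp": [35, 0, -5], "yaw": 0},
    {"dp": [43, 0, -5], "yaw": 0},
    {"dp": [52, 0, -5], "yaw": 0},
    {"dp": [61, 0, -4], "yaw": 0},
    {"dp": [69, 0, -3], "yaw": 0},
    {"dp": [78, 0, -2], "yaw": 0},
    {"dp": [86, 0, 0], "yaw": 0},
    {"dp": [95, 0, 3], "yaw": 0},
    {"dp": [103, 0, 6], "yaw": 0}
  ]
}}

```text
clock: 11.45
eef_pos: [533.4, 148.8, 171.2]
tcp_rot: [-3.14, -0.004, 0.093]
contact_force: [4.0, 5.1, 8.8]
opening: 0.001
grasp_force: 4.5
```

```bash
cat >> h.py <<'E'
from scipy.optimize import brentq
def est(piv,yaw,o=11):
    s=r.sense();p=s["eef_pos"];n=np.array([np.cos(yaw),np.sin(yaw)]);a=(p[:2]-piv)@n-o;z=p[2]-14
    t=brentq(lambda t:a*np.cos(t)+z*np.sin(t)-136,-.3,1.35);print("t",s["clock"],"th",np.degrees(t).round(1),"h",(z*np.cos(t)-a*np.sin(t)).round(1),"F",s["contact_force"].round(1),"s",a.round(1),"z",z.round(1),"yaw",s["tcp_rot"][2].round(3))
E
python3 - <<'E'
from h import *
est((462,141.6),.095)
b,p=rackang((285,120,385,270),0,0);print(p.tolist())
for th in(32,38):print(th,proj("side",wallpts((462,141.6),.095,th)).round(1).tolist())
E
```

```text
t 11.45 th 32.6 h 99.6 F [4.  5.1 8.8] s 60.8 z 157.2 yaw 0.093
[[353, 182], [336, 183], [334, 190], [341, 189], [341, 194], [320, 198], [320, 192], [328, 191], [324, 185], [298, 184], [304, 190], [308, 221], [356, 213]]
32 [[357.2, 217.5], [307.6, 226.5], [353.5, 180.9], [302.6, 189.1]]
38 [[356.7, 212.9], [307.0, 221.8], [351.8, 175.7], [301.3, 183.8]]
```

Emit:
{"name": "carry_out", "arguments": {
  "targets": [
    {"dp": [7, 0, 4], "yaw": 0},
    {"dp": [15, 0, 9], "yaw": 0},
    {"dp": [23, 0, 13], "yaw": 0},
    {"dp": [31, 0, 18], "yaw": 0},
    {"dp": [38, 0, 23], "yaw": 0},
    {"dp": [45, 0, 29], "yaw": 0},
    {"dp": [52, 0, 36], "yaw": 0},
    {"dp": [58, 0, 43], "yaw": 0},
    {"dp": [62, 0, 47], "yaw": 0},
    {"dp": [66, 0, 52], "yaw": 0},
    {"dp": [70, 0, 56], "yaw": 0},
    {"dp": [73, 0, 60], "yaw": 0}
  ]
}}

```text
clock: 13.0
eef_pos: [607.8, 155.6, 111.7]
tcp_rot: [-3.141, -0.008, 0.094]
contact_force: [6.8, 0.1, 4.1]
opening: -0.001
grasp_force: 3.6
```

```bash
python3 - <<'E'
from h import *
est((462,141.6),.095)
b,p=rackang((285,120,385,270),0,0);print(p.tolist())
for th in(0,4):print(th,proj("side",wallpts((462,141.6),.095,th)).round(1).tolist())
E
```

```text
Traceback (most recent call last):
  File "h.py", line 34, in est
    t=brentq(lambda t:a*np.cos(t)+z*np.sin(t)-136,-.3,1.35);print("t",s["clock"],"th",np.degrees(t).round(1),"h",(z*np.cos(t)-a*np.sin(t)).round(1),"F",s["contact_force"].round(1),"s",a.round(1),"z",z.round(1),"yaw",s["tcp_rot"][2].round(3))
ValueError: f(a) and f(b) must have different signs
```

Emit:
{"name": "carry_out", "arguments": {
  "targets": [
    {"dp": [1, 0, 1], "yaw": 0},
    {"dp": [2, 0, 2], "yaw": 0},
    {"dp": [3, 0, 3], "yaw": 0},
    {"dp": [5, 0, 4], "yaw": 0},
    {"dp": [7, 0, 4], "yaw": 0},
    {"dp": [9, 0, 4], "yaw": 0},
    {"dp": [12, 0, 4], "yaw": 0},
    {"dp": [18, 0, 4], "yaw": 0},
    {"dp": [25, 0, 4], "yaw": 0},
    {"dp": [32, 0, -15], "yaw": 0},
    {"dp": [34, 0, -40], "yaw": 0}
  ]
}}

```text
clock: 14.38
eef_pos: [637.9, 158.0, 150.1]
tcp_rot: [3.141, 0.001, 0.094]
contact_force: [-0.3, 0.4, 0.6]
opening: -0.003
grasp_force: 0.0
```

```bash
python3 - <<'E'
from h import *
s=r.sense();print(s["clock"],s["eef_pos"],s["contact_force"],s["tcp_rot"])
b,p=rackang((285,120,385,270),0,0);print(p.tolist())
for th in(0,4):print(th,proj("side",wallpts((462,141.6),.095,th)).round(1).tolist())
E
```

```text
14.375 [637.8749214  157.96051453 150.14523902] [-0.28825606  0.39862545  0.62897736] [3.14140228e+00 1.11700959e-03 9.36395493e-02]
[[301, 193], [311, 244], [357, 234], [356, 207], [347, 212], [346, 223], [325, 228], [335, 220], [323, 213], [316, 191], [325, 189]]
0 [[357.0, 238.0], [309.2, 247.2], [360.3, 212.9], [309.0, 222.1]]
4 [[357.3, 236.0], [309.2, 245.2], [359.8, 208.8], [308.3, 217.9]]
```

The left rack is back flat. I move behind the right rack.

Emit:
{"name": "carry_out", "arguments": {
  "targets": [
    {"dp": [-7, 58, 0], "yaw": 1.5},
    {"dp": [-14, 116, 0], "yaw": 3},
    {"dp": [-21, 174, 0], "yaw": 4.5},
    {"dp": [-28, 232, 0], "yaw": 6},
    {"dp": [-35, 290, 0], "yaw": 7.5},
    {"dp": [-42, 340, 0], "yaw": 8.8},
    {"dp": [-42, 347, 10], "yaw": 8.8},
    {"dp": [-42, 347, 30], "yaw": 8.8},
    {"dp": [-42, 347, 42], "yaw": 8.8},
    {"dp": [-42, 347, 46], "yaw": 8.8},
    {"dp": [-42, 347, 46], "yaw": 8.8}
  ]
}}

```text
clock: 15.8
eef_pos: [628.3, -190.4, 103.9]
tcp_rot: [-3.141, 0.001, -0.059]
contact_force: [-0.2, -0.5, 0.0]
opening: -0.004
grasp_force: 0.0
```

Emit:
{"name": "carry_out", "arguments": {
  "targets": [
    {"dp": [-8, 0, 0], "yaw": 0},
    {"dp": [-14, 0, 0], "yaw": 0},
    {"dp": [-18, 0, 0], "yaw": 0},
    {"dp": [-21, 0, 0], "yaw": 0},
    {"dp": [-24, 0, 0], "yaw": 0},
    {"dp": [-27, 0, 0], "yaw": 0},
    {"dp": [-29, 0, 0], "yaw": 0},
    {"dp": [-29, 0, 0], "yaw": 0}
  ]
}}

```text
clock: 16.8
eef_pos: [600.3, -190.1, 104.9]
tcp_rot: [3.141, -0.002, -0.06]
contact_force: [4.7, -2.7, 1.2]
opening: -0.002
grasp_force: 2.5
```

```bash
python3 - <<'E'
from h import *
s=r.sense();print(s["clock"],s["eef_pos"],s["contact_force"],s["tcp_rot"])
b,p=rackang((170,170,260,280),0,0);print(p.tolist())
for th in(0,4):print(th,proj("side",wallpts((450.6,-180.4),-.06,th)).round(1).tolist())
E
```

```text
16.8 [ 600.31083058 -190.12349999  104.90541451] [ 4.72935471 -2.73128506  1.18298464] [ 3.14079187e+00 -2.46620937e-03 -5.98265840e-02]
[[240, 196], [217, 197], [225, 200], [222, 206], [236, 209], [228, 214], [235, 219], [231, 224], [224, 221], [215, 229], [225, 236], [201, 238], [200, 228], [185, 223], [192, 252], [243, 249]]
0 [[243.3, 251.1], [191.1, 254.7], [238.0, 226.0], [181.7, 229.5]]
4 [[242.9, 249.1], [190.4, 252.7], [237.7, 221.7], [181.3, 225.1]]
```

Emit:
{"name": "carry_out", "arguments": {
  "targets": [
    {"dp": [-3, 0, -4], "yaw": 0},
    {"dp": [-6, 0, -8], "yaw": 0},
    {"dp": [-10, 0, -13], "yaw": 0},
    {"dp": [-14, 0, -18], "yaw": 0},
    {"dp": [-18, 0, -22], "yaw": 0},
    {"dp": [-22, 0, -26], "yaw": 0},
    {"dp": [-28, 0, -32], "yaw": 0},
    {"dp": [-35, 0, -37], "yaw": 0},
    {"dp": [-42, 0, -42], "yaw": 0},
    {"dp": [-49, 0, -47], "yaw": 0},
    {"dp": [-49, 0, -47], "yaw": 0}
  ]
}}

```text
clock: 18.23
eef_pos: [549.8, -186.6, 151.7]
tcp_rot: [-3.141, 0.0, -0.06]
contact_force: [2.5, -1.6, 1.7]
opening: 0.003
grasp_force: 1.6
```

```bash
python3 - <<'E'
from h import *
est((450.6,-180.4),-.06)
b,p=rackang((170,130,260,280),0,0);print(p.tolist())
for th in(16,24,32):print(th,proj("side",wallpts((450.6,-180.4),-.06,th)).round(1).tolist())
E
```

```text
t 18.225 th 23.5 h 91.0 F [ 2.5 -1.6  1.7] s 88.4 z 137.7 yaw -0.06
[[241, 188], [232, 200], [214, 203], [223, 213], [199, 214], [201, 204], [188, 198], [183, 204], [188, 236], [240, 233]]
16 [[241.7, 242.0], [188.2, 245.5], [237.0, 208.6], [180.7, 211.9]]
24 [[240.9, 236.3], [187.0, 239.8], [236.8, 200.1], [180.8, 203.3]]
32 [[240.2, 230.2], [186.0, 233.6], [236.8, 192.1], [181.2, 195.1]]
```

Emit:
{"name": "carry_out", "arguments": {
  "targets": [
    {"dp": [-8, 0, -5], "yaw": 0},
    {"dp": [-16, 0, -10], "yaw": 0},
    {"dp": [-24, 0, -14], "yaw": 0},
    {"dp": [-32, 0, -17], "yaw": 0},
    {"dp": [-41, 0, -20], "yaw": 0},
    {"dp": [-50, 0, -23], "yaw": 0},
    {"dp": [-59, 0, -25], "yaw": 0},
    {"dp": [-68, 0, -27], "yaw": 0},
    {"dp": [-76, 0, -28], "yaw": 0},
    {"dp": [-85, 0, -29], "yaw": 0},
    {"dp": [-92, 0, -29], "yaw": 0},
    {"dp": [-92, 0, -29], "yaw": 0}
  ]
}}

```text
clock: 19.77
eef_pos: [458.1, -181.2, 180.4]
tcp_rot: [3.142, 0.0, -0.06]
contact_force: [2.0, -0.7, 1.1]
opening: -0.002
grasp_force: 0.6
```

```bash
python3 - <<'E'
from h import *
est((450.6,-180.4),-.06)
b,p=rackang((170,130,260,280),0,0);print(p.tolist())
for th in(50,56,62):print(th,proj("side",wallpts((450.6,-180.4),-.06,th)).round(1).tolist())
E
```

```text
t 19.775 th 56.0 h 95.9 F [ 2.  -0.7  1.1] s -3.5 z 166.4 yaw -0.06
[[238, 176], [216, 176], [214, 180], [225, 182], [221, 186], [201, 186], [205, 177], [187, 177], [186, 209], [239, 207]]
50 [[239.1, 215.3], [184.7, 218.6], [237.4, 176.9], [183.4, 179.7]]
56 [[238.9, 210.3], [184.5, 213.5], [237.7, 172.9], [184.4, 175.6]]
62 [[238.8, 205.4], [184.5, 208.5], [238.2, 169.5], [185.6, 172.2]]
```

Emit:
{"name": "carry_out", "arguments": {
  "targets": [
    {"dp": [-6, 0, 0], "yaw": 0},
    {"dp": [-12, 0, 0], "yaw": 0},
    {"dp": [-18, 0, 0], "yaw": 0},
    {"dp": [-24, 0, 1], "yaw": 0},
    {"dp": [-30, 0, 2], "yaw": 0},
    {"dp": [-35, 0, 3], "yaw": 0},
    {"dp": [-39, 0, 4], "yaw": 0},
    {"dp": [-41, 0, 4], "yaw": 0},
    {"dp": [-41, 0, 4], "yaw": 0}
  ]
}}

```text
clock: 20.95
eef_pos: [417.5, -178.8, 176.3]
tcp_rot: [3.141, -0.0, -0.06]
contact_force: [1.1, 0.0, 0.6]
opening: 0.002
grasp_force: 0.3
```

```bash
python3 - <<'E'
from h import *
est((450.6,-180.4),-.06)
b,p=rackang((170,130,260,280),0,0);print(p.tolist())
for th in(66,72):print(th,proj("side",wallpts((450.6,-180.4),-.06,th)).round(1).tolist())
cv2.imwrite("pics/c5.png",cv2.resize(b[120:240,150:290],(700,600),interpolation=2)[:,:,::-1])
E
```

```text
t 20.95 th 69.2 h 98.9 F [1.1 0.  0.6] s -44.1 z 162.3 yaw -0.06
[[239, 169], [218, 169], [216, 173], [226, 174], [223, 178], [202, 178], [210, 174], [207, 170], [189, 171], [187, 199], [239, 197]]
66 [[238.7, 202.2], [184.6, 205.3], [238.5, 167.6], [186.4, 170.2]]
72 [[238.7, 197.6], [184.9, 200.6], [239.1, 165.4], [187.8, 167.9]]
```

View pics/c5.png

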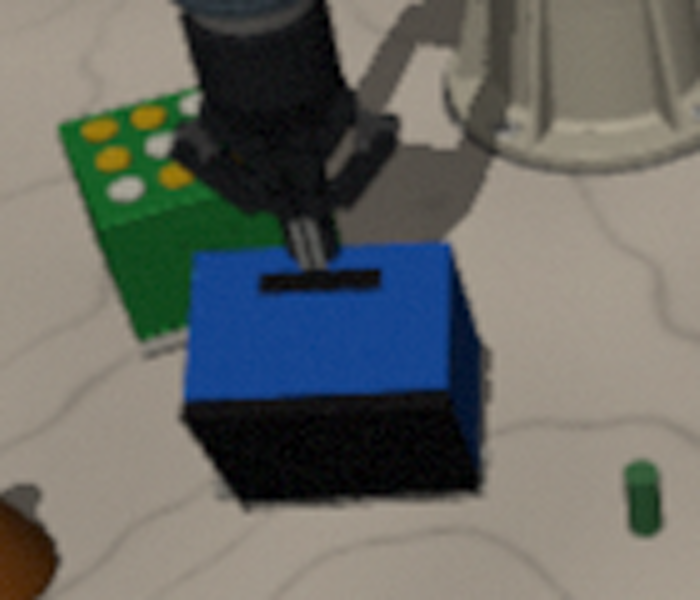

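The right rack leans about 69° and its underside is plain black, so the left rack is the stamped one. I hold, then ease it back.

Emit:
{"name": "carry_out", "arguments": {
  "targets": [
    {"dp": [-1, 0, 0], "yaw": 0},
    {"dp": [-1, 0, 0], "yaw": 0},
    {"dp": [-1, 0, 0], "yaw": 0},
    {"dp": [-1, 0, 0], "yaw": 0},
    {"dp": [-1, 0, 0], "yaw": 0},
    {"dp": [-1, 0, 0], "yaw": 0},
    {"dp": [-1, 0, 0], "yaw": 0},
    {"dp": [-1, 0, 0], "yaw": 0}
  ]
}}

```text
clock: 22.0
eef_pos: [416.6, -178.7, 176.3]
tcp_rot: [3.142, -0.0, -0.06]
contact_force: [1.2, -0.2, -0.1]
opening: -0.002
grasp_force: 0.3
```

Emit:
{"name": "carry_out", "arguments": {
  "targets": [
    {"dp": [7, 0, -2], "yaw": 0},
    {"dp": [16, 0, -3], "yaw": 0},
    {"dp": [25, 0, -4], "yaw": 0},
    {"dp": [34, 0, -4], "yaw": 0},
    {"dp": [42, 0, -4], "yaw": 0},
    {"dp": [51, 0, -4], "yaw": 0},
    {"dp": [60, 0, -3], "yaw": 0},
    {"dp": [68, 0, -2], "yaw": 0},
    {"dp": [77, 0, 0], "yaw": 0},
    {"dp": [85, 0, 2], "yaw": 0},
    {"dp": [94, 0, 5], "yaw": 0},
    {"dp": [102, 0, 8], "yaw": 0}
  ]
}}

```text
clock: 23.5
eef_pos: [524.0, -186.4, 171.6]
tcp_rot: [3.139, -0.011, -0.06]
contact_force: [7.9, -2.3, 18.0]
opening: 0.004
grasp_force: 7.8
```

```bash
python3 - <<'E'
from h import *
est((450.6,-180.4),-.06)
b,p=rackang((170,130,260,280),0,0);print(p.tolist())
for th in(32,38):print(th,proj("side",wallpts((450.6,-180.4),-.06,th)).round(1).tolist())
E
```

```text
t 23.5 th 31.6 h 101.4 F [ 7.9 -2.3 18. ] s 62.7 z 157.6 yaw -0.06
[[241, 187], [214, 194], [211, 199], [222, 200], [222, 205], [199, 206], [198, 201], [206, 201], [201, 194], [184, 195], [187, 229], [240, 226]]
32 [[240.2, 230.2], [186.0, 233.6], [236.8, 192.1], [181.2, 195.1]]
38 [[239.8, 225.4], [185.4, 228.7], [236.9, 186.5], [181.7, 189.5]]
```

Emit:
{"name": "carry_out", "arguments": {
  "targets": [
    {"dp": [6, 0, -1], "yaw": 0},
    {"dp": [12, 0, 2], "yaw": 0},
    {"dp": [20, 0, 6], "yaw": 0},
    {"dp": [28, 0, 10], "yaw": 0},
    {"dp": [35, 0, 15], "yaw": 0},
    {"dp": [42, 0, 20], "yaw": 0},
    {"dp": [49, 0, 25], "yaw": 0},
    {"dp": [56, 0, 31], "yaw": 0},
    {"dp": [62, 0, 37], "yaw": 0},
    {"dp": [66, 0, 41], "yaw": 0},
    {"dp": [70, 0, 46], "yaw": 0},
    {"dp": [74, 0, 50], "yaw": 0}
  ]
}}

```text
clock: 25.05
eef_pos: [595.4, -190.0, 119.1]
tcp_rot: [3.14, -0.005, -0.06]
contact_force: [6.8, -2.6, 4.3]
opening: 0.001
grasp_force: 3.7
```

```bash
python3 - <<'E'
from h import *
try: est((450.6,-180.4),-.06)
except Exception: pass
b,p=rackang((170,130,260,280),0,0);print(p.tolist())
for th in(0,4,8):print(th,proj("side",wallpts((450.6,-180.4),-.06,th)).round(1).tolist())
E
```

```text
[[241, 195], [218, 196], [236, 207], [215, 223], [224, 234], [200, 235], [202, 226], [186, 218], [192, 251], [242, 248]]
0 [[243.3, 251.1], [191.1, 254.7], [238.0, 226.0], [181.7, 229.5]]
4 [[242.9, 249.1], [190.4, 252.7], [237.7, 221.7], [181.3, 225.1]]
8 [[242.5, 246.9], [189.6, 250.5], [237.4, 217.3], [181.0, 220.7]]
```

Emit:
{"name": "carry_out", "arguments": {
  "targets": [
    {"dp": [1.5, 0, 2], "yaw": 0},
    {"dp": [3, 0, 4], "yaw": 0},
    {"dp": [4.5, 0, 5], "yaw": 0},
    {"dp": [6, 0, 6], "yaw": 0},
    {"dp": [8, 0, 6], "yaw": 0},
    {"dp": [10, 0, 6], "yaw": 0},
    {"dp": [13, 0, 6], "yaw": 0},
    {"dp": [18, 0, 6], "yaw": 0},
    {"dp": [26, 0, 6], "yaw": 0},
    {"dp": [34, 0, -5], "yaw": 0},
    {"dp": [36, 0, -50], "yaw": 0},
    {"dp": [36, 0, -110], "yaw": 0}
  ]
}}

```text
clock: 26.6
eef_pos: [628.0, -191.1, 228.9]
tcp_rot: [-3.141, 0.002, -0.06]
contact_force: [0.4, 0.3, 0.1]
opening: -0.001
grasp_force: 0.0
```

```bash
python3 - <<'E'
from h import *
np.set_printoptions(precision=1,suppress=True)
s=r.sense();print(s["clock"],s["eef_pos"],s["contact_force"],s["tcp_rot"])
b,p=rackang((170,130,260,280),0,0);print(p.tolist())
im=r.grab_frame("top")
for c in blobs(im,(100,120,60),(125,255,255),300):
    q=cv2.boxPoints(cv2.minAreaRect(c));print(q.mean(0));print(cast("top",q,110)[:,:2])
E
```

```text
26.6 [ 628.  -191.1  228.9] [0.4 0.3 0.1] [-3.1  0.  -0.1]
[[240, 196], [214, 197], [206, 206], [212, 213], [202, 217], [190, 213], [190, 203], [184, 231], [192, 252], [243, 249]]
[403.6 188.6]
[[ 460.8 -101.4]
 [ 588.2 -110.4]
 [ 584.6 -179.7]
 [ 457.2 -169.9]]
[318.1 188.2]
[[583.4 229.4]
 [599.9  84.6]
 [472.6  71.2]
 [456.5 214.5]]
[182.4 140.6]
[[621.  687.3]
 [811.8 634.9]
 [780.9 543.2]
 [591.1 596.9]]
```

Both racks are down flat. I now go to the near side of the left, stamped rack.

Emit:
{"name": "carry_out", "arguments": {
  "targets": [
    {"dp": [-31, -45, 0], "yaw": -1.3},
    {"dp": [-63, -91, 0], "yaw": -2.6},
    {"dp": [-95, -136, 0], "yaw": -3.9},
    {"dp": [-127, -182, 0], "yaw": -5.2},
    {"dp": [-158, -227, 0], "yaw": -6.5},
    {"dp": [-190, -273, 0], "yaw": -7.8},
    {"dp": [-221, -318, 0], "yaw": -9.2},
    {"dp": [-221, -318, 0], "yaw": -9.2},
    {"dp": [-221, -318, 0], "yaw": -9.2}
  ],
  "fingers": 0.2
}}

```text
clock: 27.82
eef_pos: [427.2, 139.5, 228.8]
tcp_rot: [3.142, -0.001, 0.102]
contact_force: [-0.6, -0.2, -0.5]
opening: 0.597
grasp_force: 0.0
```

```bash
python3 - <<'E'
from h import *
np.set_printoptions(precision=1,suppress=True)
s=r.sense();print(s["clock"],s["eef_pos"],s["tcp_rot"],s["opening"])
c=r.get_calibration("wrist");im=r.grab_frame("wrist")
for k in blobs(im,(100,120,40),(125,255,255),800):
    p=cv2.approxPolyDP(k,5,True)[:,0];print(p.tolist());print(wcast(c,p,110)[:,:2].tolist())
m=blobs(im,(15,100,100),(35,255,255),15);print("caps yellow")
for k in m:
    u=cv2.minEnclosingCircle(k)[0];print(np.round(u),cv2.contourArea(k),wcast(c,[u],114)[0,:2])
E
```

```text
27.825 [427.2 139.5 228.8] [ 3.1 -0.   0.1] 0.5971266155975845
[[639, 354], [603, 399], [638, 399], [632, 396], [639, 396]]
[[153.56995834682596, -618.1669102509129], [29.57570702140208, -570.3926143733208], [-89.647339579201, -911.3925067496873], [-41.24393623851347, -808.9744361785206], [-71.19231178655366, -895.3924712855528]]
[[521, 82], [504, 173], [615, 211], [635, 118], [570, 75]]
[[563.3967048703704, -42.93418168481955], [473.1487802400616, -36.563929257551536], [454.9952371386892, -247.61795287128615], [581.1210891777332, -259.8941953976247], [591.3643874898338, -113.02183614860934]]
[[229, 10], [230, 153], [403, 152], [400, 8], [296, 4]]
[[585.4572679917462, 228.1503198529834], [461.2858599794335, 214.29798089018044], [477.1534668683251, 69.62087423425929], [602.2105478179556, 84.93920801238487], [592.7463514734179, 171.81577179179362]]
caps yellow
[185. 374.] 26.0 [196.8 273.8]
[582. 368.] 39.5 [ 182.2 -346.6]
[196. 360.] 166.5 [228. 255.]
[586. 354.] 47.0 [ 218.9 -330.2]
[566. 352.] 35.0 [ 235.1 -260.6]
[579. 346.] 63.5 [ 241.6 -290.2]
[ 56. 282.] 111.0 [291.5 451.8]
[ 40. 272.] 99.5 [297.7 484.4]
[ 54. 256.] 131.5 [329.4 443.3]
[ 12. 254.] 75.5 [311.6 545.2]
[ 22. 238.] 100.0 [341.6 507.8]
[  9. 230.] 82.0 [347.7 540.5]
[ 35. 220.] 129.5 [372.3 469.9]
[ 20. 212.] 109.5 [378.7 501.1]
[604. 184.] 122.5 [ 484.4 -198.4]
[588. 178.] 151.0 [ 487.2 -163.8]
[622. 160.] 101.0 [ 520.  -233.7]
[610. 154.] 120.0 [ 522.3 -199.4]
[578. 138.] 178.0 [ 526.7 -132.7]
[627. 131.] 97.0 [ 558.1 -235. ]
[337. 121.] 544.0 [495.4 128.6]
[296. 122.] 545.0 [491.8 161.2]
[600. 114.] 137.5 [ 562.4 -168.5]
[584. 104.] 172.0 [ 564.5 -135.2]
[254.  76.] 517.5 [526. 198.]
[377.  76.] 516.0 [536.5 100. ]
[336.  74.] 540.5 [533.3 132.8]
[255.  32.] 479.0 [563.8 202.2]
[376.  32.] 482.0 [573.8 104.4]
[295.  31.] 498.0 [567.1 169.3]
[500.  32.] 2619.5 [604.3 -11.8]
```

Emit:
{"name": "carry_out", "arguments": {
  "targets": [
    {"dp": [0, 0, 45], "yaw": -0.6},
    {"dp": [0, 0, 90], "yaw": -0.6},
    {"dp": [0, 0, 130], "yaw": -0.6},
    {"dp": [0, 0, 155], "yaw": -0.6},
    {"dp": [4, 0, 163], "yaw": -0.6},
    {"dp": [12, 0, 163], "yaw": -0.6},
    {"dp": [19, 0, 163], "yaw": -0.6},
    {"dp": [24, 0, 163], "yaw": -0.6},
    {"dp": [28, 0, 163], "yaw": -0.6},
    {"dp": [32, 0, 163], "yaw": -0.6},
    {"dp": [36, 0, 163], "yaw": -0.6},
    {"dp": [40, 0, 163], "yaw": -0.6}
  ]
}}

```text
clock: 29.38
eef_pos: [466.3, 143.3, 65.2]
tcp_rot: [3.142, 0.001, 0.111]
contact_force: [-3.0, -0.1, 1.0]
opening: 0.599
grasp_force: 0.0
```

Emit:
{"name": "carry_out", "arguments": {
  "targets": [
    {"dp": [5, 0, 0], "yaw": 0},
    {"dp": [11, 0, 0], "yaw": 0},
    {"dp": [18, 0, 0], "yaw": 0},
    {"dp": [25, 0, 0], "yaw": 0},
    {"dp": [32, 0, 0], "yaw": 0},
    {"dp": [39, 0, 0], "yaw": 0},
    {"dp": [46, 0, 0], "yaw": 0},
    {"dp": [53, 0, 0], "yaw": 0},
    {"dp": [60, 0, 0], "yaw": 0},
    {"dp": [67, 0, 0], "yaw": 0},
    {"dp": [73, 0, 0], "yaw": 0},
    {"dp": [78, 0, 0], "yaw": 0}
  ]
}}

```text
clock: 30.88
eef_pos: [544.3, 152.0, 65.3]
tcp_rot: [-3.142, 0.0, 0.111]
contact_force: [-3.7, -0.0, -0.8]
opening: 0.602
grasp_force: 0.0
```

Emit:
{"name": "carry_out", "arguments": {
  "targets": [
    {"dp": [5, 0, 0], "yaw": 0},
    {"dp": [11, 0, 0], "yaw": 0},
    {"dp": [17, 0, 0], "yaw": 0},
    {"dp": [23, 0, 0], "yaw": 0},
    {"dp": [28, 0, 0], "yaw": 0},
    {"dp": [33, 0, 0], "yaw": 0},
    {"dp": [37, 0, 0], "yaw": 0},
    {"dp": [40, 0, 0], "yaw": 0},
    {"dp": [42, 0, 0], "yaw": 0},
    {"dp": [42, 0, 0], "yaw": 0}
  ]
}}

```text
clock: 32.12
eef_pos: [586.0, 156.7, 65.3]
tcp_rot: [-3.142, -0.001, 0.111]
contact_force: [-1.1, 0.8, -0.6]
opening: 0.595
grasp_force: 0.0
```

```bash
cat > m.py <<'E'
from h import *
np.set_printoptions(precision=1,suppress=True)
s=r.sense();print(s["clock"],s["eef_pos"],s["contact_force"],s["tcp_rot"][2])
c=r.get_calibration("wrist");im=r.grab_frame("wrist")
for k in blobs(im,(100,120,40),(125,255,255),800):
    p=cv2.approxPolyDP(k,5,True)[:,0];print("w",p.tolist(),wcast(c,p,110)[:,:2].round().tolist())
im=r.grab_frame("top")
for k in blobs(im,(100,120,60),(125,255,255),300):
    q=cv2.boxPoints(cv2.minAreaRect(k));print("top",cast("top",q,110)[:,:2].round().tolist())
im=r.grab_frame("side")
for k in blobs(im,(105,150,60),(122,255,255),300):
    p=cv2.approxPolyDP(k,4,True)[:,0];print("side",p.tolist(),cast("side",p,0)[:,:2].round().tolist())
E
python3 m.py
```

```text
32.125 [586.  156.7  65.3] [-1.1  0.8 -0.6] 0.11119452240709915
w [[601, 244], [553, 345], [574, 364], [571, 381], [586, 399], [639, 399], [639, 252]] [[623.0, 28.0], [567.0, 32.0], [547.0, -1.0], [531.0, -11.0], [501.0, -56.0], [446.0, -220.0], [620.0, -18.0]]
w [[109, 0], [104, 131], [127, 271], [250, 282], [381, 282], [510, 268], [531, 137], [526, 0], [504, 0], [490, 13], [473, 13], [453, 0], [183, 0], [163, 12], [145, 11], [133, 0]] [[692.0, 241.0], [645.0, 236.0], [593.0, 229.0], [597.0, 180.0], [602.0, 136.0], [610.0, 84.0], [659.0, 89.0], [709.0, 96.0], [705.0, 106.0], [698.0, 111.0], [696.0, 118.0], [698.0, 125.0], [688.0, 210.0], [685.0, 216.0], [686.0, 223.0], [690.0, 229.0]]
top [[461.0, -99.0], [589.0, -111.0], [578.0, -262.0], [450.0, -249.0]]
top [[621.0, 687.0], [812.0, 635.0], [781.0, 543.0], [591.0, 597.0]]
side [[360, 215], [312, 224], [323, 259], [323, 281], [373, 269], [377, 248]] [[497.0, 261.0], [513.0, 102.0], [653.0, 113.0], [727.0, 101.0], [709.0, 248.0], [637.0, 279.0]]
side [[494, 213], [482, 229], [496, 282], [529, 285], [536, 270], [531, 254], [522, 262], [518, 259], [524, 247], [529, 249], [527, 243], [518, 252], [514, 247], [525, 238], [523, 233], [516, 241], [511, 239], [521, 227], [519, 222], [508, 230], [517, 217], [507, 223], [507, 214]] [[551.0, 700.0], [612.0, 628.0], [801.0, 574.0], [824.0, 659.0], [781.0, 707.0], [726.0, 726.0], [749.0, 683.0], [737.0, 677.0], [698.0, 720.0], [707.0, 730.0], [685.0, 737.0], [713.0, 691.0], [694.0, 690.0], [666.0, 742.0], [646.0, 747.0], [673.0, 708.0], [663.0, 697.0], [622.0, 755.0], [601.0, 760.0], [627.0, 707.0], [579.0, 766.0], [599.0, 720.0], [562.0, 741.0]]
side [[240, 196], [191, 199], [184, 231], [192, 252], [243, 249]] [[351.0, -122.0], [342.0, -284.0], [485.0, -293.0], [572.0, -262.0], [583.0, -115.0]]
```

Emit:
{"name": "carry_out", "arguments": {
  "targets": [
    {"dp": [3, 0, 0], "yaw": 0},
    {"dp": [7, 0, 0], "yaw": 0},
    {"dp": [10, 0, 0], "yaw": 0},
    {"dp": [12, 0, 0], "yaw": 0},
    {"dp": [12, 0, 0], "yaw": 0},
    {"dp": [6, 0, 0], "yaw": 0},
    {"dp": [-20, 0, 0], "yaw": 0},
    {"dp": [-50, 0, -20], "yaw": 0},
    {"dp": [-80, 0, -80], "yaw": 0},
    {"dp": [-80, 0, -140], "yaw": 0},
    {"dp": [-80, 0, -160], "yaw": 0},
    {"dp": [-80, 0, -160], "yaw": 0}
  ]
}}

```text
clock: 33.78
eef_pos: [507.4, 148.1, 227.4]
tcp_rot: [-3.141, -0.005, 0.111]
contact_force: [-0.1, -0.7, -0.4]
opening: 0.602
grasp_force: 0.0
```

```bash
python3 m.py | grep -v -e 'side \[\[49'; python3 - <<'E'
from h import *
for n in("side","top"):
    im=r.grab_frame(n)
    for k in blobs(im,(18,120,80),(32,255,255),25):
        q=cv2.boxPoints(cv2.minAreaRect(k))
        if n=="side" and not(170<q[:,0].mean()<395 and 250<q[:,1].mean()<300):continue
        print(n,q.round().tolist(),cast(n,q,0)[:,:2].round().tolist())
E
```

```text
33.775 [507.4 148.1 227.4] [-0.1 -0.7 -0.4] 0.11119251786374118
w [[520, 145], [497, 235], [538, 264], [601, 271], [630, 183], [571, 153]] [[585.0, -40.0], [494.0, -35.0], [465.0, -108.0], [456.0, -249.0], [580.0, -260.0], [592.0, -117.0]]
w [[230, 2], [229, 78], [354, 78], [358, 82], [322, 88], [379, 91], [405, 78], [403, 0], [390, 0], [390, 12], [377, 19], [364, 11], [363, 0], [351, 0], [350, 10], [338, 17], [323, 8], [323, 0], [311, 0], [297, 17], [283, 9], [282, 0], [271, 0], [258, 19], [244, 12], [244, 0]] [[673.0, 239.0], [604.0, 230.0], [614.0, 128.0], [611.0, 124.0], [602.0, 153.0], [606.0, 106.0], [621.0, 86.0], [692.0, 93.0], [689.0, 105.0], [677.0, 104.0], [668.0, 114.0], [674.0, 126.0], [684.0, 128.0], [682.0, 138.0], [673.0, 137.0], [665.0, 147.0], [671.0, 160.0], [679.0, 160.0], [678.0, 170.0], [661.0, 180.0], [667.0, 192.0], [676.0, 194.0], [675.0, 203.0], [657.0, 212.0], [663.0, 225.0], [675.0, 227.0]]
w [[55, 0], [29, 0], [41, 11], [25, 12], [21, 23], [34, 31], [18, 33], [15, 44], [28, 51], [12, 54], [9, 63], [23, 70], [5, 80], [16, 81], [29, 70]] [[705.0, 459.0], [7
[... 2077 characters left out ...]
, [204.0, -353.0]]
top [[438.0, 275.0], [442.0, 271.0], [447.0, 276.0], [443.0, 280.0]] [[230.0, -269.0], [244.0, -284.0], [228.0, -299.0], [214.0, -284.0]]
top [[448.0, 268.0], [454.0, 268.0], [454.0, 274.0], [448.0, 274.0]] [[254.0, -306.0], [254.0, -327.0], [233.0, -326.0], [233.0, -305.0]]
top [[278.0, 153.0], [288.0, 153.0], [288.0, 160.0], [278.0, 160.0]] [[680.0, 297.0], [679.0, 260.0], [653.0, 260.0], [654.0, 297.0]]
top [[342.0, 150.0], [440.0, 144.0], [440.0, 152.0], [342.0, 157.0]] [[689.0, 62.0], [705.0, -297.0], [677.0, -297.0], [662.0, 62.0]]
top [[482.0, 141.0], [491.0, 131.0], [501.0, 141.0], [491.0, 150.0]] [[717.0, -451.0], [753.0, -489.0], [716.0, -521.0], [681.0, -484.0]]
```

Emit:
{"name": "carry_out", "arguments": {
  "targets": [
    {"dp": [0, 0, 60], "yaw": 0},
    {"dp": [0, 0, 120], "yaw": 0},
    {"dp": [20, 0, 160], "yaw": 0},
    {"dp": [55, 0, 160], "yaw": 0},
    {"dp": [80, 0, 160], "yaw": 0},
    {"dp": [89, 0, 160], "yaw": 0},
    {"dp": [93, 0, 160], "yaw": 0},
    {"dp": [96, 0, 160], "yaw": 0},
    {"dp": [96, 0, 160], "yaw": 0},
    {"dp": [90, 0, 160], "yaw": 0},
    {"dp": [60, 0, 160], "yaw": 0},
    {"dp": [10, 0, 150], "yaw": 0}
  ]
}}

```text
clock: 35.52
eef_pos: [516.0, 148.9, 75.3]
tcp_rot: [-3.141, -0.002, 0.111]
contact_force: [-0.5, 0.9, 0.8]
opening: 0.599
grasp_force: 0.0
```

Emit:
{"name": "carry_out", "arguments": {
  "targets": [
    {"dp": [-10, 0, -50], "yaw": 0},
    {"dp": [-20, 0, -110], "yaw": 0},
    {"dp": [-20, 0, -160], "yaw": 0},
    {"dp": [-20, 0, -160], "yaw": 0}
  ]
}}

```text
clock: 36.02
eef_pos: [498.4, 147.4, 239.8]
tcp_rot: [-3.14, -0.009, 0.111]
contact_force: [0.1, 0.2, -0.3]
opening: 0.598
grasp_force: 0.0
```

```bash
python3 m.py | grep -v -e 'side \[\[49' -e '^w'
```

```text
36.025 [498.4 147.4 239.8] [ 0.1  0.2 -0.3] 0.11136576469181603
top [[461.0, -101.0], [588.0, -111.0], [580.0, -260.0], [452.0, -249.0]]
top [[729.0, 244.0], [746.0, 101.0], [660.0, 92.0], [643.0, 234.0]]
top [[621.0, 687.0], [812.0, 635.0], [781.0, 543.0], [591.0, 597.0]]
side [[362, 219], [313, 228], [324, 262], [324, 285], [375, 273], [379, 252]] [[515.0, 263.0], [530.0, 102.0], [664.0, 114.0], [740.0, 102.0], [723.0, 250.0], [652.0, 281.0]]
side [[240, 196], [191, 199], [184, 231], [192, 252], [243, 249]] [[351.0, -122.0], [342.0, -284.0], [485.0, -293.0], [572.0, -262.0], [583.0, -115.0]]
```

```bash
python3 -c "
from rig import r
print(r.sign_off())"
```

```text
the job is handed in; nothing more can be done
None
```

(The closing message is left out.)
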